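# Find and seat the rocking cover of a parts tray

### The job

One of the four identical wooden covers in the parts tray is not seated and rocks when its edge is pressed. With the fingertips, press down gently near the edges of the covers until you find the one that rocks, then press that one at its middle until it sits fully home and level. Only press: do not lift any cover out, do not push hard enough to mark the wood (well under 40 N is plenty), and leave the things that stand around and in the tray where they are.

Things in the scene. Friction and masses are not known exactly. Their poses are not given: they have to be found in the camera images.
- tray: open wooden small-parts tray fixed to the bench, 204 mm along its x, 282 mm along its y, rim 30 mm high; origin at the centre of its underside. Four square pockets of 84 mm, two by two, with their centres at x = +-48 mm and y = +-87 mm; between the two pairs runs an open trough along x, 70 mm wide, that holds the billet.
- cover_a (a point): one of four identical loose wooden covers, 80 x 80 x 14 mm, about 60 g, one in each pocket (which one varies), 2 mm of play all round; this point: centre of its flat top, z up, x and y along its edges. The top stands 0 to 7 mm above the tray's rim; pockets differ in depth, so height does not tell which cover is loose. A seated cover lies on a solid ledge and yields nowhere.
- cover_b (a point): one of four identical loose wooden covers, 80 x 80 x 14 mm, about 60 g, one in each pocket (which one varies), 2 mm of play all round; this point: centre of its flat top, z up, x and y along its edges. The top stands 0 to 7 mm above the tray's rim; pockets differ in depth, so height does not tell which cover is loose. A seated cover lies on a solid ledge and yields nowhere.
- cover_c (a point): one of four identical loose wooden covers, 80 x 80 x 14 mm, about 60 g, one in each pocket (which one varies), 2 mm of play all round; this point: centre of its flat top, z up, x and y along its edges. The top stands 0 to 7 mm above the tray's rim; pockets differ in depth, so height does not tell which cover is loose. A seated cover lies on a solid ledge and yields nowhere.
- cover_d (a point): one of four identical loose wooden covers, 80 x 80 x 14 mm, about 60 g, one in each pocket (which one varies), 2 mm of play all round; this point: centre of its flat top, z up, x and y along its edges. The top stands 0 to 7 mm above the tray's rim; pockets differ in depth, so height does not tell which cover is loose. A seated cover lies on a solid ledge and yields nowhere.
- plug (a joint): friction plug, 10 mm wide, under the centre of the unseated cover (not told which): 0 = unseated, 0.005 m = home. That cover lies level on it, 5 mm above its ledge; 1 N on its top 25 to 35 mm off centre tips that side down 2 to 4 mm (tilt 0.14 rad), let go it falls level. About 11 N straight down on its centre drives the plug in till the cover stops on its ledge, 5 mm lower; it stays there.
- billet: pale split wood block, 56 x 104 x 46 mm, lying loose in the open trough in the middle of the tray (may be a little askew there); origin at the centre of its underside
- nail_cup: glazed cup of nails, 70 mm wide, 62 mm high, loose, right of the tray; origin at the centre of its underside
- bowl_small: small turned wooden bowl, 115 mm wide, 45 mm high, loose, left of the tray; origin at the centre of its underside
- wedge_1: pale wooden wedge, 101 x 76 x 28 mm, loose, right of the tray; origin at the centre of its underside
Mind the look-alikes: they are no part of the job. Leave any green or red look-alike of the part that bears cover_a alone.

How it is judged:
By the outcome, as a careful person would: the job done as asked, in the order asked, and still so for the second after the job is handed in, with the robot touching nothing.
It also fails if it takes over 58 s, if anything falls off the work surface, if the arm or the gripper's body presses on something with over 40 N, if the wrist force passes 120 N, or if a joint passes its speed limit or range.

### The arm

A 6-joint arm with a two-finger parallel gripper is mounted at the origin on a cart in front of the work surface, level with it; the furniture and walls round the work are solid. World frame = base frame: x ahead of the robot, y to its left, z up, the work surface at z = 0. Lengths are in m, angles in rad, forces in N, time in s.
With the tool pointing down it reaches from about 0.3 to 0.825 m from the base axis. Payload 5.4 kg.
Tool frame: the origin (TCP) lies at the very end of the fingers, on their centre line; the grasp point (between the pads) lies 19 mm behind it; y points along the fingers, x is the direction in which the jaws open and shut, and the axes are right-handed (so a half turn about y gives the same grasp; the last joint's range is limited). The gripper opens to 92 mm and grips with 3 to 60 N. Pads are 20 mm wide; open, the fingers measure 128 mm over their backs; the gripper's body (75 mm by 189 mm) begins 69 mm behind the grasp point.
Start: joints at [-1.407, 0.158, 1.597, -0, 1.386, -0.21], TCP at [0.21, -0.535, 0.215] pointing down, gripper open.
Joint ranges: [-2.91, 2.91], [-0.94, 2.29], [0.18, 2.7], [-1.29, 4.43], [0.17, 2.64], [-3, 3]. Speed limits (rad/s): [2.57, 2.57, 3.14, 3.14, 3.14, 3.14].

### API

Orientations are given as a rotation vector (axis times angle).
In Python, from rig import manip gives the robot as it stands.
- The arm moves only by the tool move_arm, never from a script. Its argument "rows" is a list of rows, each an object of numbers: "x", "y", "z": the shift along the tool's x, y, z in units of 50 mm (1.0 is 50 mm); "wx", "wy", "wz": the turn, a rotation vector about the tool's x, y, z in degrees. In form: [{"x": .., "y": .., "z": .., "wx": .., "wy": .., "wz": ..}, ...]. A call has 1 to 8 rows; each row shifts and turns the commanded pose from where the row before left it, along the tool's axes as they then stand; what a row does not reach is not made up. A row lasts 1/10 s, in which the tool goes at most 50 mm and 8.59 degrees, less where a joint would pass 70% of its speed; a pose out of reach is approached as far as the arm can. A call is refused whole if a number of a shift passes 1 or a number of a turn 8.59, either way. A call with a gripper value outside its range is refused whole. "hand" is the opening in per cent of the stroke, from 0 (shut) to 100 (fully open), set as the call begins (left out, the last holds). The fingers move at their own pace and stop on an object; "grip_force" is the grip in N (left out, the last holds). Time passes only in rows, so rows that do not move let the fingers close. It gives the time, the measured TCP pose, the force and the opening at its end, in the units of the state.
- manip.get_obs(): the state, without advancing time (a new reading comes with each control period).
- manip.camera(name): name is "scene" or "top" or "wrist"; returns the picture (400x640x3 uint8, red, green, blue); there is no depth.
- manip.camera_model(name): a dict with "fov_y" (degrees; the focal length in pixels is half the picture's height over the tangent of half this angle, whatever the lens; pixels are square), "cx", "cy" (the principal point, pixels), "k1" (the pictures are not rectified: a ray, as slopes to the right and down, at radius r is drawn at 1 + k1 r^2 times it, then the intrinsics apply), "R" (3x3) and "t" (3): a world point X has camera coordinates R X + t; the wrist camera has in their place "tool_from_camera" (4x4, takes a point from camera to tool coordinates, whose origin is the TCP and whose axes are the tool frame's). Camera axes: x right, y down, z forward; pixel columns grow to the right and rows downward; lengths in m; the calibration is good to about 2 mm. A picture is of the moment at which its call begins: read the wrist's pose just before it. camera_model takes no time and is no camera call.
- manip.finish_job(): hands the job in, once; it reports no verdict.
Trained networks look in the newest picture that a camera, given by its name, has taken for a name from the list of things; names that differ only in an ending like _2 or _b are one class to them, and where a whole thing is asked for, a point or a joint stands for the part that bears it (a point fixed in the world has none). Each returns a list of dicts, best first, with "score" (0 to 1); they miss things now and then, are a little off and sometimes report something else, mostly with a low value. They report only what shows in the picture. A call takes as long as a camera call. They do not tell look-alikes from the thing itself.
- manip.trace(camera, label): "pixels" (400x640 bool, what is visible of it) and "rect" ([left, top, right, bottom] in pixels, round what is visible of it).
The state is a dict: "time_s": time; "q": joint angles; "qvel": joint speeds; "effort": joint torques, N m; "tool_pos": TCP position; "orientation": TCP orientation; "contact_force": force on the tool from outside, world axes, zero at the start; "moment": the same for the moment, N m; "gripper_width": opening from 0.0 (shut) to 1.0 (fully open).
Only numpy, scipy, OpenCV 4.12 (cv2) and the standard library are available. Lean on these libraries where they do the work, as an engineer would, in place of code of your own. Each camera call takes 0.05 s, during which the arm holds its last target. There are 200 camera calls.

## Working session

There is one attempt and no reset: what is moved stays moved. The work goes in short steps, Python scripts to look and compute and a tool call to move; the robot and the scene stay as the last step left them, time stands still between calls to the robot, and variables do not carry over. Pictures are saved under pics/ and viewed, about 8 in all and at most 12, crops included, and the job is handed in when it is done.

Besides the shell and the picture viewer there is one more tool, called after "Emit:" as name(argument=value, ...), one argument or row to a line, values as JSON. move_arm: Moves the arm, as the interface text tells. Its arguments: {"type":"object","properties":{"rows":{"type":"array"},"hand":{"type":"number"},"grip_force":{"type":"number"}},"required":["rows"]}

```bash
mkdir -p pics; ls; cat > h.py <<'E'
import numpy as np, cv2
from rig import manip
def px2w(name,uv,z):
    m=manip.camera_model(name); f=200/np.tan(np.radians(m['fov_y'])/2)
    uv=np.atleast_2d(np.array(uv,float)); d=(uv-[m['cx'],m['cy']])/f; s=d.copy()
    for _ in range(20): s=d/(1+m['k1']*(s**2).sum(1,keepdims=True))
    c=np.c_[s,np.ones(len(s))]
    if 'R' in m: R=np.array(m['R']);o=-R.T@np.array(m['t']);r=c@R
    else:
        ob=manip.get_obs();Rt=cv2.Rodrigues(np.array(ob['orientation'],float))[0];T=np.array(m['tool_from_camera'])
        o=Rt@T[:3,3]+np.array(ob['tool_pos']);r=c@(Rt@T[:3,:3]).T
    return o+r*((z-o[2])/r[:,2:])
def w2px(name,X):
    m=manip.camera_model(name); f=200/np.tan(np.radians(m['fov_y'])/2)
    X=np.atleast_2d(X)
    c=X@np.array(m['R']).T+np.array(m['t']); s=c[:,:2]/c[:,2:]
    return s*(1+m['k1']*(s**2).sum(1,keepdims=True))*f+[m['cx'],m['cy']]
E
python3 - <<'E'
from h import *
ims=[]
for n in('top','scene'):
    im=manip.camera(n); cv2.imwrite(f'pics/{n}.png',im[:,:,::-1])
    for l in('tray','cover_a','billet','nail_cup','bowl_small','wedge_1'):
        for t in manip.trace(n,l)[:6]: print(n,l,round(t['score'],2),np.round(t['rect']).tolist(),int(t['pixels'].sum()))
o=manip.get_obs();print(o['time_s'],o['tool_pos'],o['orientation'],o['contact_force'],o['gripper_width'])
E
```

```text
pics
top tray 0.79 [243.0, 158.0, 338.0, 235.0] 2359
top cover_a 0.96 [296.0, 163.0, 330.0, 190.0] 567
top cover_a 0.88 [256.0, 201.0, 283.0, 231.0] 560
top cover_a 0.86 [351.0, 223.0, 379.0, 255.0] 557
top cover_a 0.75 [307.0, 188.0, 336.0, 217.0] 557
top cover_a 0.68 [248.0, 172.0, 278.0, 204.0] 553
top cover_a 0.57 [354.0, 180.0, 382.0, 205.0] 519
top billet 0.84 [280.0, 184.0, 300.0, 214.0] 377
top nail_cup 0.75 [396.0, 156.0, 416.0, 182.0] 361
top bowl_small 0.77 [193.0, 207.0, 226.0, 241.0] 865
top wedge_1 0.52 [424.0, 195.0, 442.0, 223.0] 302
top wedge_1 0.28 [243.0, 159.0, 339.0, 234.0] 2283
scene tray 0.82 [245.0, 172.0, 342.0, 238.0] 917
scene tray 0.59 [281.0, 184.0, 303.0, 215.0] 392
scene cover_a 0.93 [256.0, 206.0, 284.0, 227.0] 482
scene cover_a 0.74 [356.0, 217.0, 385.0, 245.0] 538
scene cover_a 0.72 [249.0, 179.0, 276.0, 211.0] 469
scene billet 0.73 [281.0, 186.0, 304.0, 216.0] 372
scene bowl_small 0.96 [191.0, 215.0, 224.0, 246.0] 867
scene wedge_1 0.41 [245.0, 181.0, 278.0, 207.0] 424
0.7 [ 0.20995611 -0.53529599  0.21461282] [-1.36322005  0.92956027 -0.92957412] [-0.11409643 -0.36813063  0.25029252] 0.9983188364913781
```

View pics/top.png

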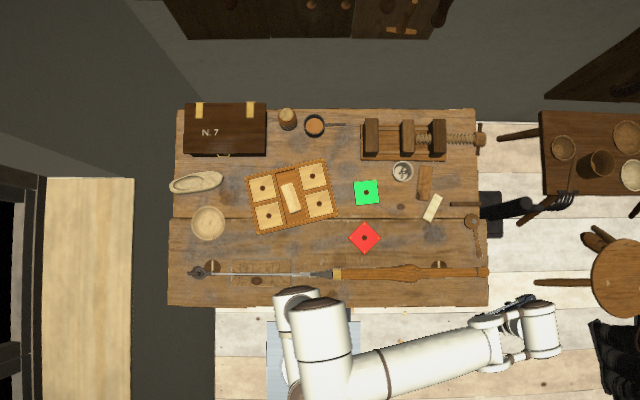

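View pics/scene.png

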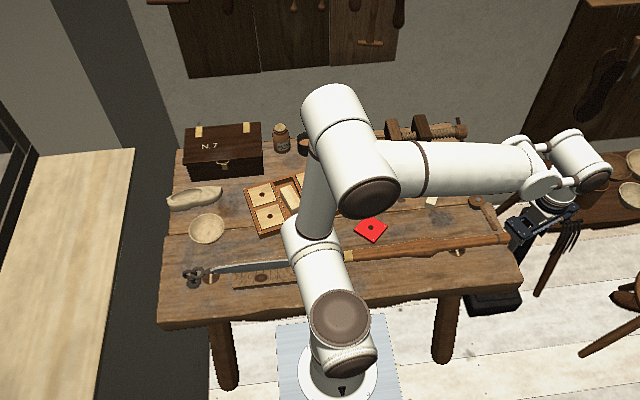

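Top view: the tray is centred near (290,197). Its four wooden covers are at about (263,188), (312,176), (270,215) and (319,204). The green square (366,192) and red square (364,238) lie on the bench and are look-alikes. I'll fit the tray pose from the four wooden ones.

```bash
cat >> h.py <<'E'
def fit(src,dst):
    a,b=src-src.mean(0),dst-dst.mean(0)
    th=np.arctan2((a[:,0]*b[:,1]-a[:,1]*b[:,0]).sum(),(a*b).sum()); R=np.array([[np.cos(th),-np.sin(th)],[np.sin(th),np.cos(th)]])
    t=dst.mean(0)-R@src.mean(0); return th,t,np.linalg.norm(src@R.T+t-dst,axis=1)
E
python3 - <<'E'
from h import *
manip.camera('top'); C=[]
for t in manip.trace('top','cover_a'):
    ys,xs=np.nonzero(t['pixels']); c=px2w('top',[xs.mean(),ys.mean()],.033)[0]
    print(round(xs.mean()),round(ys.mean()),c.round(4)); 
    if xs.mean()<340 and t['score']>.4: C.append(c[:2])
C=np.array(C); 
# order by projection: long axis ~ image right = -y
c0=C.mean(0)
best=None
import itertools
L=np.array([[.048,.087],[.048,-.087],[-.048,.087],[-.048,-.087]])
for p in itertools.permutations(range(4)):
    th,t,r=fit(L,C[list(p)])
    if abs(th)<np.pi/2 and (best is None or r.sum()<best[2].sum()): best=(th,t,r,C[list(p)])
print(best)
o=manip.get_obs();R=cv2.Rodrigues(np.array(o['orientation']))[0];print('R cols tool axes\n',R.round(3))
print(px2w('top',[[208,222],[402,171],[433,208],[290,198]],.03).round(3))
E
```

```text
269 216 [0.5058 0.1507 0.033 ]
364 238 [ 0.4336 -0.1693  0.033 ]
366 192 [ 0.5868 -0.176   0.033 ]
262 188 [0.6012 0.1737 0.033 ]
312 176 [0.6406 0.0066 0.033 ]
319 204 [ 0.5487 -0.0176  0.033 ]
432 207 [ 0.5366 -0.4012  0.033 ]
(np.float64(0.24226408273975136), array([0.57407905, 0.07835052]), array([0.00151643, 0.00150507, 0.00101101, 0.00037399]), array([[ 0.60119436,  0.1737154 ],
       [ 0.64062954,  0.00659819],
       [ 0.50576686,  0.15073578],
       [ 0.54872546, -0.01764728]]))
R cols tool axes
 [[ 0.365  0.     0.931]
 [-0.931 -0.     0.365]
 [ 0.    -1.     0.   ]]
[[ 0.485  0.358  0.03 ]
 [ 0.661 -0.301  0.03 ]
 [ 0.534 -0.406  0.03 ]
 [ 0.567  0.08   0.03 ]]
```

Emit:
move_arm(
  hand=0,
  rows=[
    {"wy":7.5},
    {"z":0.66,"x":-0.67},
    {"z":0.66,"x":-0.67},
    {"z":0.66,"x":-0.67},
    {"z":0.66,"x":-0.67},
    {"z":0.66,"x":-0.67},
    {"z":0.66,"x":-0.67},
    {"z":0.66,"x":-0.67},
  ],
)

```text
invalid input
```

Emit:
move_arm(
  rows=[
    {"z":0.66,"x":-0.67},
    {"z":0.66,"x":-0.67},
    {"z":0.66,"x":-0.67},
    {"z":0.66,"x":-0.67},
    {"z":0.66,"x":-0.67},
    {"z":0.66,"x":-0.67},
    {"z":0.66,"x":-0.67},
    {},
  ],
)

```text
invalid input
```

```bash
python3 - <<'E'
from h import *
o=manip.get_obs();R=cv2.Rodrigues(np.array(o['orientation']))[0];print(o['time_s'],o['tool_pos'],o['contact_force'],o['gripper_width'],'\n',R.round(3))
print(np.round(manip.camera_model('wrist')['tool_from_camera'],3))
im=manip.camera('wrist'); cv2.imwrite('pics/w1.png',im[:,:,::-1])
for t in manip.trace('wrist','cover_a'):
    ys,xs=np.nonzero(t['pixels']); print(round(t['score'],2),xs.mean().round(),ys.mean().round(),t['rect'],px2w('wrist',[xs.mean(),ys.mean()],.033)[0].round(4))
E
```

```text
0.8 [ 0.20994493 -0.53530596  0.21463524] [-0.83494924  0.10381942  0.06146765] 0.9990414420337738 
 [[ 0.365  0.     0.931]
 [-0.931 -0.     0.365]
 [ 0.    -1.     0.   ]]
[[ 1.     0.001  0.002 -0.001]
 [-0.001 -0.26   0.966 -0.169]
 [ 0.001 -0.966 -0.26   0.073]
 [ 0.     0.     0.     1.   ]]
```

View pics/w1.png

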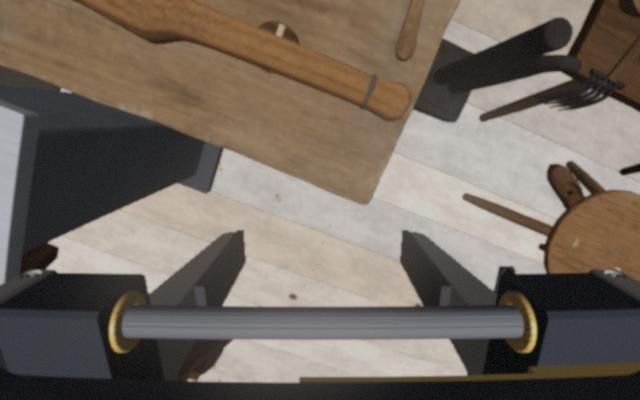

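The moves were refused, so the wrist picture only shows the bench corner. Rows probably need all six keys.

Emit:
move_arm(
  hand=0,
  rows=[
    {"x":0,"y":0,"z":0,"wx":0,"wy":7.5,"wz":0},
    {"x":-0.67,"y":0,"z":0.66,"wx":0,"wy":0,"wz":0},
    {"x":-0.67,"y":0,"z":0.66,"wx":0,"wy":0,"wz":0},
    {"x":-0.67,"y":0,"z":0.66,"wx":0,"wy":0,"wz":0},
    {"x":-0.67,"y":0,"z":0.66,"wx":0,"wy":0,"wz":0},
    {"x":-0.67,"y":0,"z":0.66,"wx":0,"wy":0,"wz":0},
    {"x":-0.67,"y":0,"z":0.66,"wx":0,"wy":0,"wz":0},
    {"x":-0.67,"y":0,"z":0.66,"wx":0,"wy":0,"wz":0},
  ],
)

```text
time_s: 1.7
tool_pos: [0.3784, -0.2505, 0.2148]
orientation: [-1.314, 1.028, -1.029]
contact_force: [0.0, -0.4, -0.4]
gripper_width: 0.324
```

Emit:
move_arm(
  rows=[
    {"x":-0.67,"y":0,"z":0.66,"wx":0,"wy":0,"wz":0},
    {"x":-0.67,"y":0,"z":0.66,"wx":0,"wy":0,"wz":0},
    {"x":-0.67,"y":0,"z":0.66,"wx":0,"wy":0,"wz":0},
    {"x":-0.67,"y":0,"z":0.66,"wx":0,"wy":0,"wz":0},
    {"x":-0.67,"y":0,"z":0.4,"wx":0,"wy":0,"wz":0},
    {"x":-0.67,"y":0,"z":0,"wx":0,"wy":0,"wz":0},
    {"x":0,"y":0,"z":0,"wx":0,"wy":0,"wz":0},
    {"x":0,"y":0,"z":0,"wx":0,"wy":0,"wz":0},
  ],
)

```text
time_s: 2.5
tool_pos: [0.477, -0.0202, 0.2147]
orientation: [-1.315, 1.027, -1.028]
contact_force: [0.6, -0.0, -0.3]
gripper_width: 0.003
```

```bash
python3 - <<'E'
from h import *
o=manip.get_obs();R=cv2.Rodrigues(np.array(o['orientation']))[0];print(o['time_s'],o['tool_pos'],o['contact_force'],o['gripper_width'],'\n',R.round(3))
im=manip.camera('wrist'); cv2.imwrite('pics/w1.png',im[:,:,::-1])
for t in manip.trace('wrist','cover_a'):
    ys,xs=np.nonzero(t['pixels']); print(round(t['score'],2),xs.mean().round(),ys.mean().round(),t['rect'],px2w('wrist',[xs.mean(),ys.mean()],.033)[0].round(4))
E
```

```text
2.5 [ 0.47698367 -0.02024635  0.21471094] [ 0.55323932 -0.01883246 -0.34892509] 0.0034063545780773385 
 [[ 0.242  0.     0.97 ]
 [-0.97  -0.001  0.242]
 [ 0.001 -1.     0.   ]]
0.73 337.0 119.0 [300.7, 78.7, 373.9, 159.6] [ 0.551  -0.0185  0.033 ]
0.7 428.0 237.0 [388.5, 195.7, 468.0, 276.4] [ 0.4442 -0.1601  0.033 ]
0.68 338.0 33.0 [299.8, 0.0, 378.3, 69.6] [0.6346 0.0022 0.033 ]
0.65 173.0 33.0 [130.4, 0.0, 214.4, 70.8] [0.5944 0.1682 0.033 ]
0.64 181.0 118.0 [140.2, 81.4, 223.2, 159.3] [0.5108 0.148  0.033 ]
```

View pics/w1.png

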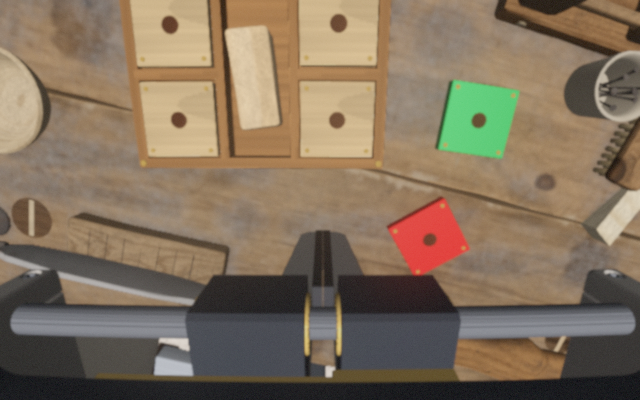

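The aligned wrist view shows covers at (173,33), (338,33), (181,118) and (337,119), with the billet at (252,77) between them. The green (479,120) and red (429,236) look-alikes are outside the tray. The positions agree with the top view to a few mm. I'll start with the near-right cover, at its near edge.

Emit:
move_arm(
  rows=[
    {"x":0.31,"y":0,"z":0.89,"wx":0,"wy":0,"wz":0},
    {"x":0,"y":0.9,"z":0,"wx":0,"wy":0,"wz":0},
    {"x":0,"y":0.9,"z":0,"wx":0,"wy":0,"wz":0},
    {"x":0,"y":0.9,"z":0,"wx":0,"wy":0,"wz":0},
    {"x":0,"y":0.5,"z":0,"wx":0,"wy":0,"wz":0},
    {"x":0,"y":0.2,"z":0,"wx":0,"wy":0,"wz":0},
    {"x":0,"y":0,"z":0,"wx":0,"wy":0,"wz":0},
    {"x":0,"y":0,"z":0,"wx":0,"wy":0,"wz":0},
  ],
)

```text
time_s: 3.4
tool_pos: [0.5253, -0.0258, 0.0462]
orientation: [-1.313, 1.027, -1.031]
contact_force: [-0.2, 0.2, 0.6]
gripper_width: 0.005
```

```bash
python3 - <<'E'
from h import *
o=manip.get_obs();p=np.array(o['tool_pos']);print(o['time_s'],p,o['contact_force'])
im=manip.camera('wrist'); cv2.imwrite('pics/w2.png',im[:,:,::-1])
E
```

```text
3.4 [ 0.52527697 -0.02576678  0.04621106] [-0.18129066  0.16797734  0.56106414]
```

View pics/w2.png

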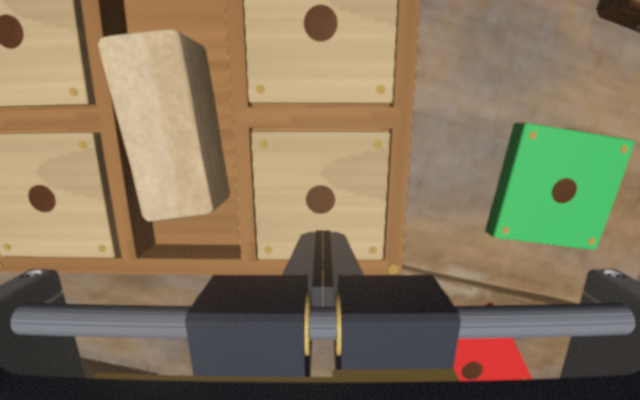

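The fingertips hang over the near edge of the near-right cover, whose dot is at (320,199). I'll lower in small steps.

```bash
python3 - <<'E'
from h import *
print(px2w('wrist',[[320,199],[320,23],[41,199],[10,31]],.034).round(4))
E
```

```text
[[ 0.5501 -0.0172  0.034 ]
 [ 0.6438  0.0059  0.034 ]
 [ 0.5085  0.1514  0.034 ]
 [ 0.6021  0.1724  0.034 ]]
```

Emit:
move_arm(
  rows=[
    {"x":0,"y":0.14,"z":0,"wx":0,"wy":0,"wz":0},
    {"x":0,"y":0,"z":0,"wx":0,"wy":0,"wz":0},
  ],
)

```text
time_s: 3.65
tool_pos: [0.5241, -0.0249, 0.0378]
orientation: [-1.314, 1.028, -1.029]
contact_force: [-0.9, -0.1, -1.0]
gripper_width: 0.006
```

Emit:
move_arm(
  rows=[
    {"x":0,"y":0.02,"z":0,"wx":0,"wy":0,"wz":0},
    {"x":0,"y":0,"z":0,"wx":0,"wy":0,"wz":0},
  ],
)

```text
time_s: 3.85
tool_pos: [0.5239, -0.0247, 0.0367]
orientation: [-1.314, 1.028, -1.028]
contact_force: [-0.3, 0.9, 0.6]
gripper_width: 0.007
```

Emit:
move_arm(
  rows=[
    {"x":0,"y":0.02,"z":0,"wx":0,"wy":0,"wz":0},
    {"x":0,"y":0,"z":0,"wx":0,"wy":0,"wz":0},
  ],
)

```text
time_s: 4.05
tool_pos: [0.5238, -0.0247, 0.0356]
orientation: [-1.314, 1.028, -1.028]
contact_force: [-0.5, -0.2, 0.0]
gripper_width: 0.005
```

Emit:
move_arm(
  rows=[
    {"x":0,"y":0.02,"z":0,"wx":0,"wy":0,"wz":0},
    {"x":0,"y":0,"z":0,"wx":0,"wy":0,"wz":0},
  ],
)

```text
time_s: 4.25
tool_pos: [0.5239, -0.0248, 0.0346]
orientation: [-1.314, 1.028, -1.029]
contact_force: [-0.6, 0.2, 1.2]
gripper_width: 0.009
```

Emit:
move_arm(
  rows=[
    {"x":0,"y":0.02,"z":0,"wx":0,"wy":0,"wz":0},
    {"x":0,"y":0,"z":0,"wx":0,"wy":0,"wz":0},
  ],
)

```text
time_s: 4.45
tool_pos: [0.524, -0.0248, 0.0345]
orientation: [-1.315, 1.029, -1.028]
contact_force: [-3.1, 1.6, 7.8]
gripper_width: 0.002
```

Emit:
move_arm(
  rows=[
    {"x":0,"y":0.02,"z":0,"wx":0,"wy":0,"wz":0},
    {"x":0,"y":0,"z":0,"wx":0,"wy":0,"wz":0},
  ],
)

```text
time_s: 4.65
tool_pos: [0.524, -0.0248, 0.0345]
orientation: [-1.315, 1.029, -1.028]
contact_force: [-6.7, 0.8, 16.3]
gripper_width: 0.005
```

There is a hard stop at z = 0.0345, about 8 N/mm. Force noise is about 1 N, so a light tip could hide in it. I'll compare with the height at this cover's middle, using a light touch well under 11 N.

Emit:
move_arm(
  rows=[
    {"x":0,"y":-0.16,"z":0,"wx":0,"wy":0,"wz":0},
    {"x":0,"y":0,"z":0.5,"wx":0,"wy":0,"wz":0},
    {"x":0,"y":0,"z":0,"wx":0,"wy":0,"wz":0},
    {"x":0,"y":0,"z":0,"wx":0,"wy":0,"wz":0},
  ],
)

```text
time_s: 5.05
tool_pos: [0.5478, -0.0187, 0.0404]
orientation: [-1.315, 1.029, -1.028]
contact_force: [0.8, 0.5, 0.6]
gripper_width: 0.004
```

Emit:
move_arm(
  rows=[
    {"x":0,"y":0.06,"z":0,"wx":0,"wy":0,"wz":0},
    {"x":0,"y":0,"z":0,"wx":0,"wy":0,"wz":0},
  ],
)

```text
time_s: 5.25
tool_pos: [0.5469, -0.0187, 0.0368]
orientation: [-1.315, 1.03, -1.027]
contact_force: [0.2, -0.4, -0.1]
gripper_width: 0.004
```

Emit:
move_arm(
  rows=[
    {"x":0,"y":0.014,"z":0,"wx":0,"wy":0,"wz":0},
    {"x":0,"y":0,"z":0,"wx":0,"wy":0,"wz":0},
  ],
)

```text
time_s: 5.45
tool_pos: [0.5478, -0.0188, 0.0367]
orientation: [-1.314, 1.029, -1.028]
contact_force: [-0.5, 0.6, 0.6]
gripper_width: 0.003
```

Emit:
move_arm(
  rows=[
    {"x":0,"y":0.014,"z":0,"wx":0,"wy":0,"wz":0},
    {"x":0,"y":0,"z":0,"wx":0,"wy":0,"wz":0},
  ],
)

```text
time_s: 5.65
tool_pos: [0.5481, -0.0188, 0.0362]
orientation: [-1.314, 1.029, -1.028]
contact_force: [0.2, 0.1, 0.1]
gripper_width: 0.008
```

Emit:
move_arm(
  rows=[
    {"x":0,"y":0.018,"z":0,"wx":0,"wy":0,"wz":0},
    {"x":0,"y":0,"z":0,"wx":0,"wy":0,"wz":0},
  ],
)

```text
time_s: 5.85
tool_pos: [0.5481, -0.0188, 0.0352]
orientation: [-1.314, 1.029, -1.028]
contact_force: [-0.6, 0.2, 0.5]
gripper_width: 0.007
```

Emit:
move_arm(
  rows=[
    {"x":0,"y":0.018,"z":0,"wx":0,"wy":0,"wz":0},
    {"x":0,"y":0,"z":0,"wx":0,"wy":0,"wz":0},
  ],
)

```text
time_s: 6.05
tool_pos: [0.5483, -0.0188, 0.0346]
orientation: [-1.314, 1.028, -1.028]
contact_force: [-0.3, -0.4, 2.3]
gripper_width: 0.006
```

The near-right cover is seated: edge and middle both stop at 0.0345. Next is the far-right cover, at its edge toward the robot.

Emit:
move_arm(
  rows=[
    {"x":0,"y":-0.24,"z":0,"wx":0,"wy":0,"wz":0},
    {"x":0,"y":0,"z":0.72,"wx":0,"wy":0,"wz":0},
    {"x":0,"y":0,"z":0.72,"wx":0,"wy":0,"wz":0},
    {"x":0,"y":0,"z":0,"wx":0,"wy":0,"wz":0},
    {"x":0,"y":0.15,"z":0,"wx":0,"wy":0,"wz":0},
    {"x":0,"y":0,"z":0,"wx":0,"wy":0,"wz":0},
    {"x":0,"y":0,"z":0,"wx":0,"wy":0,"wz":0},
  ],
)

```text
time_s: 6.75
tool_pos: [0.6166, -0.0015, 0.0384]
orientation: [-1.315, 1.03, -1.027]
contact_force: [0.4, -0.5, -0.4]
gripper_width: 0.006
```

Emit:
move_arm(
  rows=[
    {"x":0,"y":0.02,"z":0,"wx":0,"wy":0,"wz":0},
    {"x":0,"y":0,"z":0,"wx":0,"wy":0,"wz":0},
    {"x":0,"y":0,"z":0,"wx":0,"wy":0,"wz":0},
  ],
)

```text
time_s: 7.05
tool_pos: [0.6179, -0.0016, 0.0381]
orientation: [-1.314, 1.028, -1.029]
contact_force: [-0.9, -0.5, -1.1]
gripper_width: 0.006
```

Emit:
move_arm(
  rows=[
    {"x":0,"y":0.02,"z":0,"wx":0,"wy":0,"wz":0},
    {"x":0,"y":0,"z":0,"wx":0,"wy":0,"wz":0},
    {"x":0,"y":0,"z":0,"wx":0,"wy":0,"wz":0},
  ],
)

```text
time_s: 7.35
tool_pos: [0.618, -0.0015, 0.0369]
orientation: [-1.314, 1.028, -1.028]
contact_force: [0.1, 0.0, 0.2]
gripper_width: 0.0
```

Emit:
move_arm(
  rows=[
    {"x":0,"y":0.02,"z":0,"wx":0,"wy":0,"wz":0},
    {"x":0,"y":0,"z":0,"wx":0,"wy":0,"wz":0},
    {"x":0,"y":0,"z":0,"wx":0,"wy":0,"wz":0},
  ],
)

```text
time_s: 7.65
tool_pos: [0.618, -0.0014, 0.0358]
orientation: [-1.314, 1.029, -1.028]
contact_force: [-0.4, -0.8, 0.4]
gripper_width: 0.006
```

Emit:
move_arm(
  rows=[
    {"x":0,"y":0.02,"z":0,"wx":0,"wy":0,"wz":0},
    {"x":0,"y":0,"z":0,"wx":0,"wy":0,"wz":0},
    {"x":0,"y":0,"z":0,"wx":0,"wy":0,"wz":0},
  ],
)

```text
time_s: 7.95
tool_pos: [0.6179, -0.0016, 0.035]
orientation: [-1.315, 1.029, -1.028]
contact_force: [-1.4, 0.1, 3.6]
gripper_width: 0.003
```

Hard stop at 0.035. Checking the middle.

Emit:
move_arm(
  rows=[
    {"x":0,"y":-0.14,"z":0,"wx":0,"wy":0,"wz":0},
    {"x":0,"y":0,"z":0.52,"wx":0,"wy":0,"wz":0},
    {"x":0,"y":0,"z":0,"wx":0,"wy":0,"wz":0},
    {"x":0,"y":0,"z":0,"wx":0,"wy":0,"wz":0},
    {"x":0,"y":0.09,"z":0,"wx":0,"wy":0,"wz":0},
    {"x":0,"y":0,"z":0,"wx":0,"wy":0,"wz":0},
    {"x":0,"y":0,"z":0,"wx":0,"wy":0,"wz":0},
  ],
)

```text
time_s: 8.65
tool_pos: [0.6426, 0.0048, 0.0371]
orientation: [-1.315, 1.029, -1.028]
contact_force: [0.2, -0.5, 0.2]
gripper_width: 0.007
```

Emit:
move_arm(
  rows=[
    {"x":0,"y":0.02,"z":0,"wx":0,"wy":0,"wz":0},
    {"x":0,"y":0,"z":0,"wx":0,"wy":0,"wz":0},
    {"x":0,"y":0,"z":0,"wx":0,"wy":0,"wz":0},
  ],
)

```text
time_s: 8.95
tool_pos: [0.643, 0.0047, 0.0368]
orientation: [-1.315, 1.029, -1.028]
contact_force: [-1.8, 0.4, 5.4]
gripper_width: 0.005
```

Here the middle stops at 0.0368, above the edge's 0.035, which suggests rocking. I'll confirm at the opposite edge, offset 29 mm, with at least one reading between 0.035 and 0.0368.

Emit:
move_arm(
  rows=[
    {"x":0,"y":-0.14,"z":0,"wx":0,"wy":0,"wz":0},
    {"x":0,"y":0,"z":0.58,"wx":0,"wy":0,"wz":0},
    {"x":0,"y":0,"z":0,"wx":0,"wy":0,"wz":0},
    {"x":0,"y":0,"z":0,"wx":0,"wy":0,"wz":0},
    {"x":0,"y":0.12,"z":0,"wx":0,"wy":0,"wz":0},
    {"x":0,"y":0,"z":0,"wx":0,"wy":0,"wz":0},
    {"x":0,"y":0,"z":0,"wx":0,"wy":0,"wz":0},
  ],
)

```text
time_s: 9.65
tool_pos: [0.6707, 0.0117, 0.0369]
orientation: [-1.315, 1.03, -1.028]
contact_force: [0.1, 0.5, -0.1]
gripper_width: 0.007
```

Emit:
move_arm(
  rows=[
    {"x":0,"y":0.02,"z":0,"wx":0,"wy":0,"wz":0},
    {"x":0,"y":0,"z":0,"wx":0,"wy":0,"wz":0},
    {"x":0,"y":0,"z":0,"wx":0,"wy":0,"wz":0},
  ],
)

```text
time_s: 9.95
tool_pos: [0.6714, 0.0117, 0.0365]
orientation: [-1.314, 1.028, -1.028]
contact_force: [0.1, 0.1, -0.4]
gripper_width: 0.003
```

Emit:
move_arm(
  rows=[
    {"x":0,"y":0.016,"z":0,"wx":0,"wy":0,"wz":0},
    {"x":0,"y":0,"z":0,"wx":0,"wy":0,"wz":0},
    {"x":0,"y":0,"z":0,"wx":0,"wy":0,"wz":0},
  ],
)

```text
time_s: 10.25
tool_pos: [0.6715, 0.0118, 0.0357]
orientation: [-1.314, 1.028, -1.029]
contact_force: [0.2, -0.3, 0.9]
gripper_width: 0.003
```

Both edges give way with under 1 N to below the middle's height, so the far-right cover is the one that rocks. Now I'll press its middle.

Emit:
move_arm(
  rows=[
    {"x":0,"y":-0.12,"z":0,"wx":0,"wy":0,"wz":0},
    {"x":0,"y":0,"z":-0.56,"wx":0,"wy":0,"wz":0},
    {"x":0,"y":0,"z":0,"wx":0,"wy":0,"wz":0},
    {"x":0,"y":0,"z":0,"wx":0,"wy":0,"wz":0},
    {"x":0,"y":0.09,"z":0,"wx":0,"wy":0,"wz":0},
    {"x":0,"y":0,"z":0,"wx":0,"wy":0,"wz":0},
    {"x":0,"y":0,"z":0,"wx":0,"wy":0,"wz":0},
  ],
)

```text
time_s: 10.95
tool_pos: [0.6447, 0.0051, 0.037]
orientation: [-1.314, 1.028, -1.028]
contact_force: [-0.3, 0.3, 0.5]
gripper_width: 0.01
```

Emit:
move_arm(
  rows=[
    {"x":0,"y":0.02,"z":0,"wx":0,"wy":0,"wz":0},
    {"x":0,"y":0.02,"z":0,"wx":0,"wy":0,"wz":0},
    {"x":0,"y":0,"z":0,"wx":0,"wy":0,"wz":0},
  ],
)

```text
time_s: 11.25
tool_pos: [0.6449, 0.0051, 0.0365]
orientation: [-1.314, 1.028, -1.029]
contact_force: [-2.8, 0.4, 6.9]
gripper_width: 0.006
```

Emit:
move_arm(
  rows=[
    {"x":0,"y":0.02,"z":0,"wx":0,"wy":0,"wz":0},
    {"x":0,"y":0,"z":0,"wx":0,"wy":0,"wz":0},
  ],
)

```text
time_s: 11.45
tool_pos: [0.6449, 0.0051, 0.0358]
orientation: [-1.314, 1.028, -1.029]
contact_force: [-3.6, -0.2, 8.2]
gripper_width: 0.007
```

Emit:
move_arm(
  rows=[
    {"x":0,"y":0.02,"z":0,"wx":0,"wy":0,"wz":0},
    {"x":0,"y":0.02,"z":0,"wx":0,"wy":0,"wz":0},
    {"x":0,"y":0,"z":0,"wx":0,"wy":0,"wz":0},
  ],
)

```text
time_s: 11.75
tool_pos: [0.6449, 0.0051, 0.0338]
orientation: [-1.314, 1.027, -1.029]
contact_force: [-3.4, 0.9, 8.9]
gripper_width: 0.002
```

Emit:
move_arm(
  rows=[
    {"x":0,"y":0.02,"z":0,"wx":0,"wy":0,"wz":0},
    {"x":0,"y":0,"z":0,"wx":0,"wy":0,"wz":0},
  ],
)

```text
time_s: 11.95
tool_pos: [0.645, 0.0051, 0.0328]
orientation: [-1.314, 1.027, -1.029]
contact_force: [-3.0, -0.3, 9.2]
gripper_width: 0.004
```

Emit:
move_arm(
  rows=[
    {"x":0,"y":0.016,"z":0,"wx":0,"wy":0,"wz":0},
    {"x":0,"y":0,"z":0,"wx":0,"wy":0,"wz":0},
  ],
)

```text
time_s: 12.15
tool_pos: [0.6449, 0.0051, 0.032]
orientation: [-1.314, 1.028, -1.029]
contact_force: [-3.8, 0.3, 8.9]
gripper_width: 0.001
```

Emit:
move_arm(
  rows=[
    {"x":0,"y":0.014,"z":0,"wx":0,"wy":0,"wz":0},
    {"x":0,"y":0,"z":0,"wx":0,"wy":0,"wz":0},
  ],
)

```text
time_s: 12.35
tool_pos: [0.6449, 0.0051, 0.0319]
orientation: [-1.314, 1.028, -1.029]
contact_force: [-4.8, 1.4, 12.3]
gripper_width: 0.005
```

Emit:
move_arm(
  rows=[
    {"x":0,"y":0.014,"z":0,"wx":0,"wy":0,"wz":0},
    {"x":0,"y":0,"z":0,"wx":0,"wy":0,"wz":0},
    {"x":0,"y":0,"z":0,"wx":0,"wy":0,"wz":0},
  ],
)

```text
time_s: 12.65
tool_pos: [0.6449, 0.0051, 0.0319]
orientation: [-1.314, 1.028, -1.028]
contact_force: [-6.7, 1.1, 16.8]
gripper_width: 0.004
```

It has dropped about 5 mm and stopped hard at 0.0319 with 17 N. I'll recheck that one edge no longer yields.

Emit:
move_arm(
  rows=[
    {"x":0,"y":0.008,"z":0,"wx":0,"wy":0,"wz":0},
    {"x":0,"y":0,"z":0,"wx":0,"wy":0,"wz":0},
    {"x":0,"y":-0.2,"z":0,"wx":0,"wy":0,"wz":0},
    {"x":0,"y":0,"z":0.52,"wx":0,"wy":0,"wz":0},
    {"x":0,"y":0,"z":0,"wx":0,"wy":0,"wz":0},
    {"x":0,"y":0.12,"z":0,"wx":0,"wy":0,"wz":0},
    {"x":0,"y":0,"z":0,"wx":0,"wy":0,"wz":0},
    {"x":0,"y":0,"z":0,"wx":0,"wy":0,"wz":0},
  ],
)

```text
time_s: 13.45
tool_pos: [0.6687, 0.0112, 0.032]
orientation: [-1.315, 1.029, -1.028]
contact_force: [0.6, 0.1, 0.3]
gripper_width: 0.006
```

Emit:
move_arm(
  rows=[
    {"x":0,"y":0.02,"z":0,"wx":0,"wy":0,"wz":0},
    {"x":0,"y":0,"z":0,"wx":0,"wy":0,"wz":0},
    {"x":0,"y":0,"z":0,"wx":0,"wy":0,"wz":0},
  ],
)

```text
time_s: 13.75
tool_pos: [0.6688, 0.0112, 0.0319]
orientation: [-1.315, 1.029, -1.028]
contact_force: [-2.8, 0.0, 6.2]
gripper_width: 0.001
```

Emit:
move_arm(
  rows=[
    {"x":0,"y":0.02,"z":0,"wx":0,"wy":0,"wz":0},
    {"x":0,"y":0,"z":0,"wx":0,"wy":0,"wz":0},
    {"x":0,"y":0,"z":0,"wx":0,"wy":0,"wz":0},
  ],
)

```text
time_s: 14.05
tool_pos: [0.6688, 0.0112, 0.0319]
orientation: [-1.316, 1.029, -1.028]
contact_force: [-5.5, 0.2, 11.0]
gripper_width: 0.001
```

The edge holds at 0.0319 under 11 N, so the cover is home and level. I'll retreat upward and take a final look.

Emit:
move_arm(
  rows=[
    {"x":0,"y":-0.3,"z":0,"wx":0,"wy":0,"wz":0},
    {"x":0,"y":-0.8,"z":0,"wx":0,"wy":0,"wz":0},
    {"x":0,"y":-0.8,"z":0,"wx":0,"wy":0,"wz":0},
    {"x":0,"y":-0.8,"z":-0.5,"wx":0,"wy":0,"wz":0},
    {"x":0,"y":-0.5,"z":-0.8,"wx":0,"wy":0,"wz":0},
    {"x":0,"y":0,"z":-0.9,"wx":0,"wy":0,"wz":0},
    {"x":0,"y":0,"z":0,"wx":0,"wy":0,"wz":0},
    {"x":0,"y":0,"z":0,"wx":0,"wy":0,"wz":0},
  ],
)

```text
time_s: 14.85
tool_pos: [0.5619, -0.0152, 0.1906]
orientation: [-1.314, 1.029, -1.029]
contact_force: [0.6, 0.3, 0.9]
gripper_width: 0.006
```

```bash
python3 - <<'E'
from h import *
o=manip.get_obs();print(o['time_s'],o['tool_pos'],o['contact_force'])
im=manip.camera('wrist'); cv2.imwrite('pics/w3.png',im[:,:,::-1])
E
```

```text
14.85 [ 0.56187182 -0.01522266  0.19055853] [0.6056019  0.27735629 0.88973054]
```

View pics/w3.png

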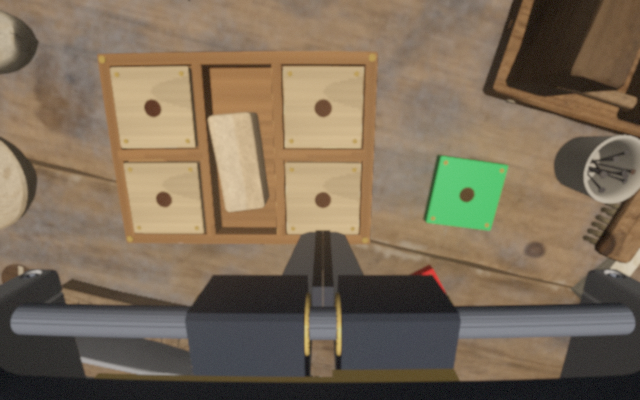

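The final view shows all four covers lying in their pockets (the pressed one at (323,107)), with the billet (238,162), cup and look-alikes where they were. Handing in.

```bash
python3 -c "
from rig import manip
print(manip.finish_job())"
```

```text
the job is handed in; nothing more can be done
None
```

The loose cover was the far-right one, and it is now pressed home and level. The job was handed in at about 15 s, with the arm clear of the tray.

- **Finding it:** The near-right cover stopped hard at 34.5 mm at both its edge and its middle, so it was seated. The far-right cover's middle stood at 36.8 mm. Its near edge gave way to 35.0 mm and its far edge to 35.7 mm, the far edge under less than 1 N.
- **Seating it:** I pressed that cover at its middle. It sank about 5 mm at about 9 N (vertical) and stopped hard at 31.9 mm, taking about 17 N there plus one small last push whose force was not read.
- **Last checks:** Its far edge then held at 31.9 mm under 11 N. I did not re-press the near edge. The final wrist picture showed the covers, billet, nail cup and green look-alike in place; the red one was mostly hidden behind the gripper, and the wedge and small bowl only partly showed.
- **Not checked:** I did not press the two left covers, since the rocking one had already been found. Three move calls in all went wrong or fell short: two early ones were refused for missing keys, and the first force readings were too noisy (about 1 N) to show a tip, so I compared edge and middle heights instead.

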